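# Roll the pipe offcut out of its rest to the drilling mark

### The job

Roll the big plugged pipe offcut out of its parking groove, over the low wooden bead and along the board until its axis lies right in line between the two small steel mark clips on the side battens, pushing only on its top with light hand pressure and keeping it under control so that it never runs away. Do not grip it, lift it or shove it from behind; leave it lying still on the mark, let go, and leave everything else on the bench alone.

Things in the scene. Friction and masses are not known exactly. Their poses are not given: they have to be found in the camera images.
- pipe: big grey plastic pipe offcut, 80 mm diameter, 120 mm long, black plugs in both ends, about 0.3 kg (varies), lying across the board. Origin on its axis at mid-length; its x axis is the pipe's axis. It rolls freely and coasts. Thin-walled but stiff: keep the hand's force on it under 20 N; 4 to 8 N rolls it. A fingertip grips it (friction about 0.6 to 1.2), its top moving twice as far as its axis
- board: fixed plywood board, 190 mm (its x) by 440 mm (its y); origin at the middle of its underside, on the bench. Its y is the rolling direction, groove to mark. Side battens along y, tops 38 mm above the bench, stand 4 mm clear of each end of the pipe. The groove's floor is 18 mm above the bench: there the pipe's axis is 58 mm and its top 98 mm above the bench. End batten at y = +214 mm
- groove (a point): middle of the parking groove, on its floor (18 mm above the bench), at the board's y = -120 mm; the pipe starts here. The groove lies between two low beads, at the board's y = -141.5 and -98.5 mm
- bead (a point): foot of the bead to be crossed, 21.5 mm from the groove's middle towards the mark: a wooden strip across the board, 6 mm wide, 4 mm higher than the groove's floor. Past it lies a flat, level packing sheet up to the board's y = +121 mm, anything from 3 mm lower to 3 mm higher than the groove's floor (not measured: feel for it); the pipe wants to drop off the bead on to it and run
- mark: the mark: a small steel clip on each side batten, each with an upright dark fin 12 mm long, 2 mm thick (top 50 mm above the bench); the mark line runs straight across the board from fin to fin. Origin midway between the fins, at the height of the groove's floor; axes parallel to the board's, y being the rolling direction. It lies 85 to 155 mm past the middle of the groove
- short_pipe: a bystander: a smaller grey pipe offcut, 50 mm in diameter and 90 mm long, lying between the last bead and the end batten of the board; origin on its axis. Not to be moved
- offcut: a bystander: a wood block 70 x 35 x 22 mm on the board behind the groove; origin at the middle of its underside
- screwdriver: a bystander: screwdriver lying beside the board on the robot's side
- wrench: a bystander: wrench lying beside the board on the far side
- glue: a bystander: small bottle, 44 mm in diameter and 110 mm tall, off the far (+y) end of the board
- tin: a bystander: tin 90 mm in diameter and 100 mm tall, off the +y end of the board
- tape: a bystander: yellow tape measure 70 x 35 x 65 mm off the -y end of the board
- cup: a bystander: white cup 70 mm in diameter and 60 mm tall off the -y end of the board

How it is judged:
By the outcome, as a careful person would: the job done as asked, in the order asked, and still so for the second after the job is handed in, with the robot touching nothing.
It also fails if it takes over 72 s, if anything falls off the work surface, if the arm or the gripper's body presses on something with over 40 N, if the wrist force passes 120 N, or if a joint passes its speed limit or range.

### The arm

A 6-joint arm with a two-finger parallel gripper is mounted at the origin on the work surface. World frame = base frame: x ahead of the robot, y to its left, z up, the work surface at z = 0. Lengths are in m, angles in rad, forces in N, time in s.
With the tool pointing down it reaches from about 0.275 to 0.875 m from the base axis. Payload 12.5 kg.
Tool frame: the origin (TCP) lies at the very end of the fingers, on their centre line; the grasp point (between the pads) lies 19 mm behind it; x points along the fingers, y is the direction in which the jaws open and shut, and the axes are right-handed (so a half turn about x gives the same grasp; the last joint's range is limited). The gripper opens to 85 mm and grips with 20 to 120 N. Pads are 22 mm wide; open, the fingers measure 114 mm over their backs; the gripper's body (76 mm by 85 mm) begins 54 mm behind the grasp point. The pads swing forward as they close: fully open they stand 13 mm farther back than shut.
Start: joints at [-1.391, 0.351, 1.652, -0, 1.139, -0.085], TCP at [0.144, -0.531, 0.207] pointing down, gripper open.
Joint ranges: [-2.75, 2.75], [-0.79, 2.1], [0.01, 2.65], [-1.57, 4.71], [0.07, 3.14], [-2.87, 2.87]. Speed limits (rad/s): [2.22, 2.22, 2.79, 3.14, 3.14, 3.14].

### API

Orientations are given as a 3x3 rotation matrix whose columns are the frame's x, y, z axes.
In Python, from bench import manip gives the robot as it stands. Calls block until the motion is done:
- manip.move_ptp(position, orientation): joint-space move of the TCP to a pose.
- manip.move_l(position, attitude=None, max_speed=0.15): straight line of the TCP; attitude=None keeps the orientation; max_speed is the mean speed in m/s.
- manip.move_j(angles): joint-space move.
- manip.set_gripper(opening, effort=None): opening from 0.0 (shut) to 1.0 (fully open); effort is the grip in N (None keeps the last); returns when the fingers have stopped.
- manip.dwell(seconds).
- manip.inverse_kinematics(position, orientation): joint angles nearest the present ones, or None.
- manip.grab_frame(name): name is "side" or "top" or "wrist"; returns (picture, depth): 384x512x3 uint8, red, green, blue; 384x512 float32, m along the optical axis (not along the pixel's ray), 0 where there is no reading.
- manip.get_calibration(name): a dict with "camera_matrix" (3x3 intrinsics, pixels), "R" (3x3) and "t" (3): a world point X has camera coordinates R X + t. Camera axes: x right, y down, z forward; pixel columns grow to the right and rows downward; lengths in m; the calibration is good to about 2 mm. A picture is of the moment at which its call begins: read the wrist's pose just before it. get_calibration takes no time and is no camera call; for the wrist camera it gives the pose at the moment of the call.
A pose or a line that the arm cannot do raises manip.Unreachable and nothing moves.
- manip.sign_off(): hands the job in, once; it reports no verdict.
Trained networks look in the newest picture that a camera, given by its name, has taken for a name from the list of things; names that differ only in an ending like _2 or _b are one class to them, and where a whole thing is asked for, a point or a joint stands for the part that bears it (a point fixed in the world has none). Each returns a list of dicts, best first, with "confidence" (0 to 1); they miss things now and then, are a little off and sometimes report something else, mostly with a low value. They report only what shows in the picture. A call takes as long as a camera call.
- manip.look_for(camera, name): "at" ([x, y, z] in m, in world coordinates, good to about 4 mm: the middle of the surface that is visible of it).
Readings, each from a call of its own:
- manip.current_time(): time.
- manip.current_qpos(): joint angles.
- manip.current_joint_vel(): joint speeds.
- manip.current_joint_torque(): joint torques, N m.
- manip.current_ee_pos(): TCP position.
- manip.current_tcp_rot(): TCP orientation.
- manip.current_force(): force on the tool from outside, world axes, zero at the start.
- manip.current_ft_torque(): the same for the moment, N m.
- manip.current_grip_width(): opening from 0.0 (shut) to 1.0 (fully open).
Only numpy, scipy, OpenCV 4.12 (cv2) and the standard library are available. Lean on these libraries where they do the work, as an engineer would, in place of code of your own. Each camera call takes 0.05 s, during which the arm holds its last target.

## Working session

There is one attempt and no reset: what is moved stays moved. The work goes in short steps, each a Python script; the robot and the scene stay as the last script left them, time stands still between calls to the robot, and variables do not carry over. Pictures are saved under pics/ and viewed, and the job is handed in when it is done.

```bash
ls; mkdir -p pics
python3 - <<'E'
from bench import manip
import cv2,numpy as np
for c in ["top","side","wrist"]:
    im,d=manip.grab_frame(c); cv2.imwrite(f"pics/a_{c}.png",im[:,:,::-1])
    np.save(f"pics/a_{c}_d.npy",d)
    k=manip.get_calibration(c); print(c,k)
    for n in ["pipe","mark","board","short_pipe","bead","groove"]:
        try: r=manip.look_for(c,n); print(n,[(np.round(x["at"],3),round(x["confidence"],2)) for x in r[:3]])
        except Exception as e: print(n,e)
print(manip.current_time())
E
```

```text
pics
top {'camera_matrix': array([[500.12050183,   0.        , 248.72728318],
       [  0.        , 500.12050183, 184.03589491],
       [  0.        ,   0.        ,   1.        ]]), 'R': array([[ 0.0179183 , -0.99978646, -0.01029441],
       [-0.98667078, -0.01601581, -0.1619391 ],
       [ 0.16173965,  0.01305887, -0.98674706]]), 't': array([0.02090887, 0.56969059, 1.24130246])}
pipe [(array([ 0.48 , -0.237,  0.063]), 0.66)]
mark []
board [(array([0.479, 0.085, 0.02 ]), 0.79)]
short_pipe [(array([0.474, 0.215, 0.066]), 0.68), (array([0.494, 0.333, 0.098]), 0.34)]
bead [(array([0.479, 0.084, 0.019]), 0.6)]
groove []
side {'camera_matrix': array([[488.95645202,   0.        , 256.8215016 ],
       [  0.        , 488.95645202, 185.39687839],
       [  0.        ,   0.        ,   1.        ]]), 'R': array([[-0.97934616, -0.20156665, -0.01587383],
       [-0.12869064,  0.68196513, -0.71997381],
       [ 0.15594811, -0.70306077, -0.69381967]]), 't': array([0.53278983, 0.11910664, 1.0495123 ])}
pipe [(array([ 0.517, -0.039,  0.085]), 0.97)]
mark [(array([0.432, 0.083, 0.041]), 0.64)]
board [(array([0.458, 0.155, 0.028]), 0.92)]
short_pipe [(array([0.471, 0.233, 0.062]), 0.56)]
bead [(array([0.46 , 0.158, 0.031]), 0.87)]
groove [(array([0.461, 0.153, 0.031]), 0.6)]
wrist {'camera_matrix': array([[290.32275495,   0.        , 258.14760712],
       [  0.        , 290.32275495, 187.09356943],
       [  0.        ,   0.        ,   1.        ]]), 'R': array([[ 2.61678294e-01, -9.65155103e-01, -3.12947657e-04],
       [-9.29688086e-01, -2.52149342e-01,  2.68515871e-01],
       [-2.59238372e-01, -6.99738314e-02, -9.63275209e-01]]), 't': array([-0.55019826, -0.03407306,  0.37941501])}
pipe []
mark []
board []
short_pipe []
bead []
groove []
1.05
```

View pics/a_top.png

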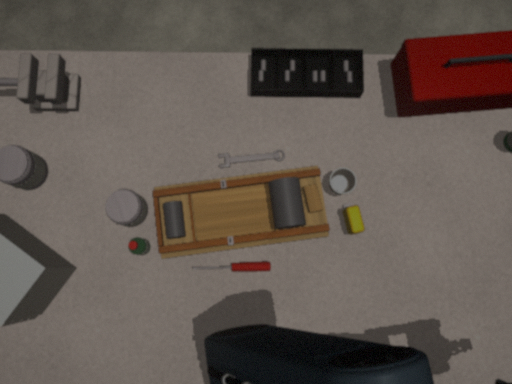

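View pics/a_side.png

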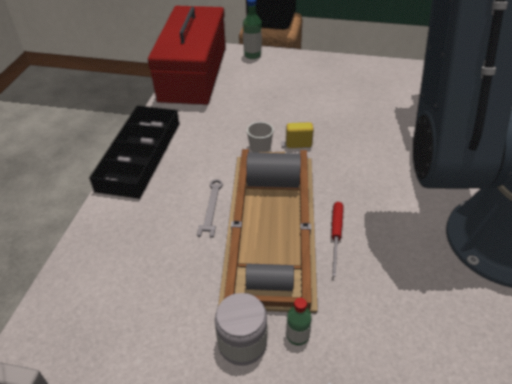

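Top picture: the pipe is at about (287,203), the clips at (223,184) and (230,240), and the short pipe at (174,219). Side picture: the clips are at (237,225) and (305,226). I'll enlarge both.

Run:
```python
import cv2,numpy as np
a=cv2.imread("pics/a_top.png")[160:265,145:340]
cv2.imwrite("pics/b_top.png",cv2.convertScaleAbs(cv2.resize(a,None,fx=4,fy=4,interpolation=cv2.INTER_CUBIC),alpha=1.6))
a=cv2.imread("pics/a_side.png")[140:310,215:335]
cv2.imwrite("pics/b_side.png",cv2.convertScaleAbs(cv2.resize(a,None,fx=3.5,fy=3.5,interpolation=cv2.INTER_CUBIC),alpha=1.4))
```

```text
(no output)
```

View pics/b_top.png

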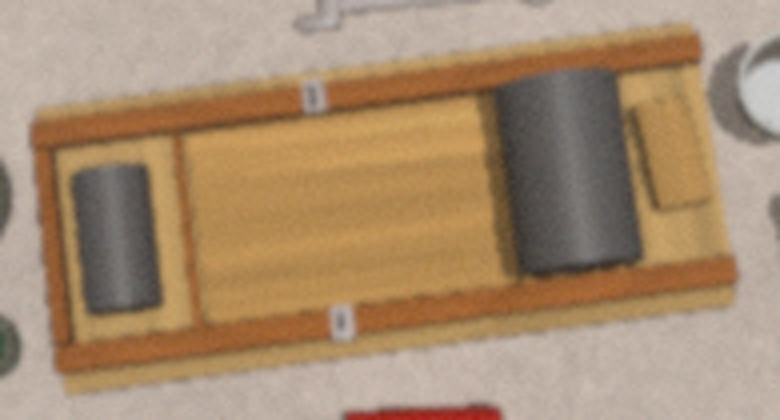

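View pics/b_side.png

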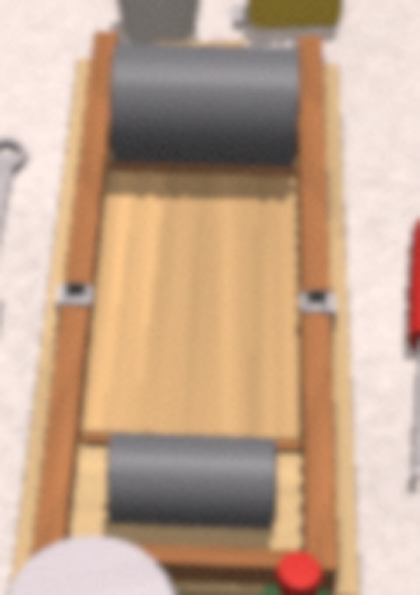

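```bash
cat > h.py <<'E'
import numpy as np,cv2
def ray(k,u,v,z):
    K=k["camera_matrix"];R=k["R"];t=k["t"]
    d=R.T@np.linalg.solve(K,np.array([u,v,1.]));c=-R.T@t
    return c+d*(z-c[2])/d[2]
def proj(k,X):
    p=k["R"]@np.asarray(X,float)+k["t"];p=k["camera_matrix"]@p;return p[:2]/p[2]
E
python3 - <<'E'
from bench import manip
from h import *
k=manip.get_calibration("top")
p=lambda x,y,z:ray(k,145+(x+.5)/4-.5,160+(y+.5)/4-.5,z)
f1=p(313,97,.046);f2=p(342,322,.046);print("fins top",f1,f2,np.linalg.norm(f1-f2))
# batten inner edges z .038 
a=p(40,133,.038);b=p(700,48,.038);print("far batten",a,b)
a=p(60,360,.038);b2=p(735,270,.038);print(a,b2)
for a_,b_ in((a,b2),):
    d=b_-a_;print("ang",np.degrees(np.arctan2(d[0],-d[1])))
d=f1-f2;print("fin ang",np.degrees(np.arctan2(d[1],d[0])))
s=manip.get_calibration("side")
q=lambda x,y,z:ray(s,215+(x+.5)/3.5-.5,140+(y+.5)/3.5-.5,z)
g1=q(76,291,.046);g2=q(317,297,.046);print("fins side",g1,g2,np.linalg.norm(g1-g2));d=g1-g2;print(np.degrees(np.arctan2(d[1],d[0])))
t0=manip.current_time();manip.current_force();manip.current_ee_pos();print(manip.current_time()-t0, manip.current_force(),manip.current_tcp_rot())
E
```

```text
fins top [0.56867807 0.09728525 0.046     ] [0.42476189 0.07513691 0.046     ] 0.14561049745672439
far batten [0.54349954 0.27403555 0.038     ] [ 0.60632541 -0.15292272  0.038     ]
[0.39801729 0.2542365  0.038     ] [ 0.46253088 -0.17449747  0.038     ]
ang 8.557359514876234
fin ang 8.749036409458117
fins side [0.56758559 0.09736727 0.046     ] [0.42368838 0.0747785  0.046     ] 0.1456593984600155
8.92140020785203
0.0 [-0.42620648 -0.34821178  0.22168399] [[ 2.13845756e-05  2.61667308e-01 -9.65158132e-01]
 [-5.02761557e-05 -9.65158131e-01 -2.61667309e-01]
 [-9.99999999e-01  5.41200848e-05 -7.48387069e-06]]
```

```bash
cat >> h.py <<'E'
A=np.radians(8.7)
by=np.array([-np.sin(A),np.cos(A),0]);bx=np.array([np.cos(A),np.sin(A),0])
R0=np.column_stack([[0,0,-1.],-by,np.cross([0,0,-1.],-by)])
M=np.array([0.4962,0.0861,0])
E
python3 - <<'E'
from bench import manip
from h import *
t0=manip.current_time()
manip.set_gripper(0.0,20)
manip.move_ptp(M-by*.09+[0,0,.26],R0)
k=manip.get_calibration("wrist")
im,d=manip.grab_frame("wrist");cv2.imwrite("pics/c_w.png",im[:,:,::-1]);np.save("pics/c_w.npy",d);np.savez("pics/c_k.npz",**k)
print(manip.current_time()-t0,manip.current_ee_pos(),manip.current_force())
for n in ["pipe","mark"]:
    r=manip.look_for("wrist",n); print(n,[(np.round(x["at"],3),round(x["confidence"],2)) for x in r[:3]])
im,_=manip.grab_frame("side");cv2.imwrite("pics/c_s.png",im[:,:,::-1])
E
```

```text
3.1167 [ 0.50982013 -0.00350539  0.25991135] [ 1.1288359  -0.17739695 -0.37169656]
pipe [(array([ 0.522, -0.06 ,  0.094]), 0.96)]
mark [(array([0.565, 0.092, 0.041]), 0.89)]
```

View pics/c_w.png

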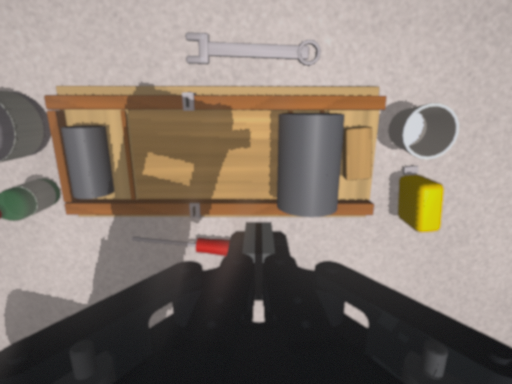

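View pics/c_s.png

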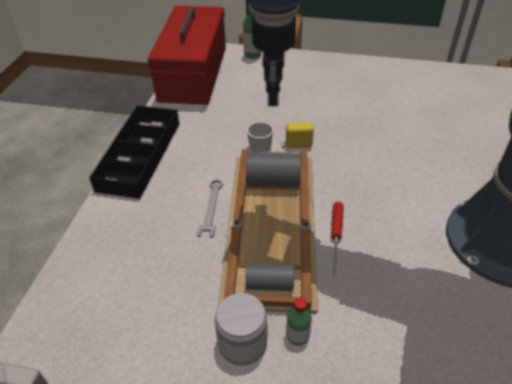

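The wrist view shows the whole board: clips at (188,101) and (194,210), pipe at (310,163), shut fingers at about (258,235). I'll fit the pipe's cylinder from depth and locate the fins.

```bash
cat >> h.py <<'E'
from scipy.optimize import least_squares
def cloud(k,d):
    v,u=np.nonzero(d>0);z=d[v,u]
    P=(np.linalg.inv(k["camera_matrix"])@np.array([u*1.,v*1.,np.ones(len(u))])*z)
    return (k["R"].T@(P-np.asarray(k["t"])[:,None])).T,u,v
def fitpipe(k,d,s0,rng=.045,zmin=.068,verbose=True):
    P,u,v=cloud(k,d); Q=P-M
    X=Q@bx;Y=Q@by;Z=P[:,2]
    m=(abs(X)<.052)&(abs(Y-s0)<rng)&(Z>zmin)&(Z<.115)
    X,Y,Z=X[m],Y[m],Z[m]
    f=lambda p:np.hypot(Y-p[0]-p[2]*X,Z-p[1])-.04
    r=least_squares(f,[s0,.058,0],loss="soft_l1",f_scale=.002)
    return r.x,m.sum(),np.sqrt(np.mean(f(r.x)**2))
E
python3 - <<'E'
from h import *
k=dict(np.load("pics/c_k.npz"));d=np.load("pics/c_w.npy")
print(fitpipe(k,d,-.134),fitpipe(k,d,-.134,zmin=.08))
im=cv2.imread("pics/c_w.png")
P,u,v=cloud(k,d);Q=P-M
m=(abs(Q@bx)<.04)&(abs(Q@by)<.04);print("sheet z",np.median(P[m,2]), P[m,2].std())
m=(abs(Q@bx)<.04)&(abs(Q@by-.175+.005)<.0)
cv2.imwrite("pics/d.png",cv2.convertScaleAbs(cv2.resize(im[85:225,165:355],None,fx=4,fy=4,interpolation=cv2.INTER_CUBIC),alpha=1.5))
kt=np.load("pics/a_top_d.npy")
from bench import manip
print("top",fitpipe(manip.get_calibration("top"),kt,-.134),"side",fitpipe(manip.get_calibration("side"),np.load("pics/a_side_d.npy"),-.134))
E
```

```text
(array([-0.15560654,  0.05855534, -0.00217315]), np.int64(4714), np.float64(0.0006390035680045222)) (array([-0.15557068,  0.05855432, -0.0016865 ]), np.int64(4310), np.float64(0.0006593403204548266))
sheet z 0.020630370236002428 0.17158078528991577
top (array([-0.15371108,  0.05680386, -0.00839547]), np.int64(1085), np.float64(0.002107510375712136)) side (array([-0.15580303,  0.0590008 , -0.00418095]), np.int64(1179), np.float64(0.0018322633028080503))
```

View pics/d.png

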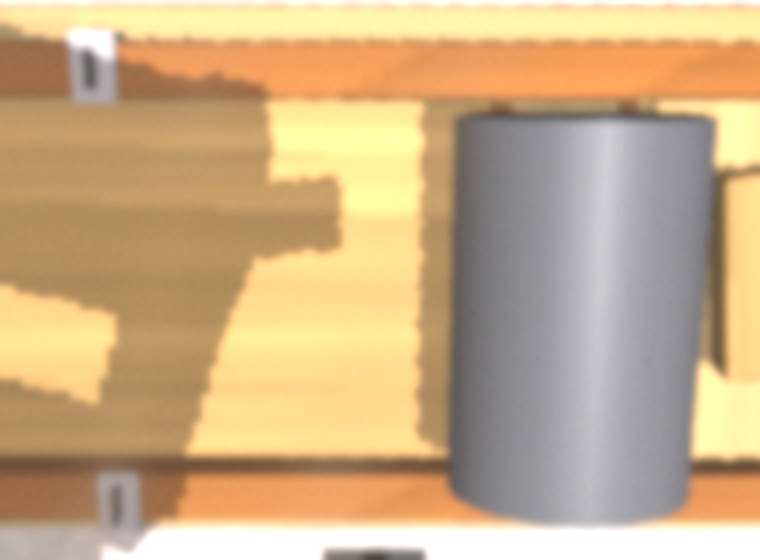

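Run:
```python
from h import *
k=dict(np.load("pics/c_k.npz"));d=np.load("pics/c_w.npy")
for z in(.044,.05):
  a=ray(k,187.1,102.1,z)-M;b=ray(k,194.1,210.4,z)-M
  print(z,a@bx,a@by,b@bx,b@by,np.degrees(np.arctan2((a-b)[1],(a-b)[0])))
P,u,v=cloud(k,d);Q=P-M;X=Q@bx;Y=Q@by
for s in np.arange(-.13,.06,.01):
  m=(abs(X)<.035)&(abs(Y-s)<.005)&(P[:,2]<.1);print(round(s,3),m.sum(),np.round(np.median(P[m,2]),4),end='; ')
# fins in depth
for sx in(1,-1):
  m=(abs(X-sx*.073)<.02)&(abs(Y)<.012)&(P[:,2]>.0445)&(P[:,2]<.06);print("fin pts",m.sum(),X[m].mean(),Y[m].mean(),P[m,2].mean())
# battens edge board length
m=(abs(X)<.06)&(Y>.16)&(Y<.22)
m=(P[:,2]>.033)&(P[:,2]<.042)&(abs(X)<.085)&(abs(X)>.055);print("batten ends",np.percentile(Y[m],[0.5,99.5]),"X",np.percentile(X[m],[.5,99.5]))
```

```text
0.044 0.07394443955896976 -0.0008121136741020842 -0.07171268659268383 -0.0009247523205271048 8.744307600556596
0.05 0.07386665034165453 -0.0022224531936164463 -0.06950906997698021 -0.002333327597729642 8.7443076005566
-0.13 538 0.0892; -0.12 627 0.075; -0.11 336 0.02; -0.1 343 0.0199; -0.09 347 0.0199; -0.08 355 0.0198; -0.07 347 0.0199; -0.06 345 0.0198; -0.05 347 0.0199; -0.04 345 0.0199; -0.03 349 0.0199; -0.02 343 0.0199; -0.01 346 0.0199; -0.0 350 0.02; 0.01 341 0.02; 0.02 346 0.0199; 0.03 340 0.0199; 0.04 344 0.0199; 0.05 353 0.0198; fin pts 29 0.0732452036636316 -0.0018555135623612123 0.04931313804311894
fin pts 20 -0.07233105143030777 -0.0014442532988962514 0.04952749479226383
batten ends [-0.31169299  0.21733056] X [-0.08137598  0.08289771]
```

Run:
```python
from h import *
k=dict(np.load("pics/c_k.npz"));im=cv2.imread("pics/c_w.png")
T=np.array([ 0.50982013,-0.00350539,0.25991135])
for dx,dy,dz in((0,0,0),(0,.0145,0),(0,-.0145,0),(-.011,0,0),(.011,0,0),(.011,.0145,0),(.011,-.0145,0),(0,0,.04)):
  print(dx,dy,dz,proj(k,T+bx*dx+by*dy+[0,0,dz]))
cv2.imwrite("pics/e.png",cv2.convertScaleAbs(cv2.resize(im[205:330,190:330],None,fx=5,fy=4.5,interpolation=cv2.INTER_CUBIC),alpha=2.5))
```

```text
0 0 0 [257.92903503 222.04043228]
0 0.0145 0 [234.48687135 222.05667882]
0 -0.0145 0 [281.37267364 222.02418471]
-0.011 0 0 [257.94687583 238.32751152]
0.011 0 0 [257.91059712 205.20825321]
0.011 0.0145 0 [234.07616263 205.22530997]
0.011 -0.0145 0 [281.74655632 205.19119535]
0 0 0.04 [257.85479861 253.70940434]
```

View pics/e.png

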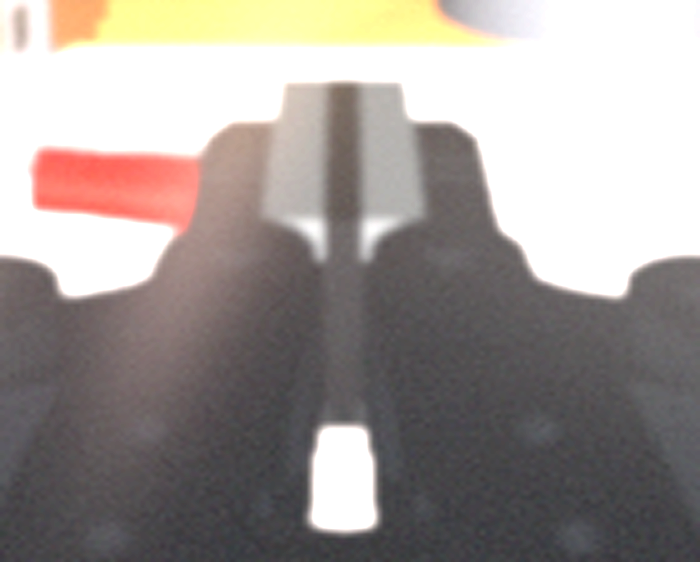

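```bash
cat >> h.py <<'E'
def R90(sg): 
    y=sg*bx; return np.column_stack([[0,0,-1.],y,np.cross([0,0,-1.],y)])
E
python3 - <<'E'
from bench import manip
from h import *
s0=-.1556
print(manip.current_grip_width(),manip.current_qpos())
p=M+by*(s0-.012)+[0,0,.125]
for sg in(1,-1): print(sg,manip.inverse_kinematics(p,R90(sg)))
# calibration-cheap timing
t=manip.current_time();manip.move_l(manip.current_ee_pos()+by*.002,max_speed=.05);print("dt 2mm",manip.current_time()-t)
t=manip.current_time();manip.move_l(manip.current_ee_pos()+by*.001,max_speed=.15);print("dt 1mm",manip.current_time()-t)
for i in range(4): manip.dwell(.02);print(np.round(manip.current_force(),2))
E
```

```text
-0.0022529835117038708 [-9.77672371e-02  2.25129344e-01  1.68686254e+00 -2.59471550e-06
  1.22969180e+00  1.32189464e+00]
1 [-2.39651350e-01  4.13729882e-01  1.78758532e+00 -4.44089210e-16
  9.40277449e-01 -3.91494995e-01]
-1 [-2.39651350e-01  4.13729882e-01  1.78758532e+00 -4.44089210e-16
  9.40277449e-01  2.75009766e+00]
dt 2mm 0.25
dt 1mm 0.25
[ 0.64 -0.05  0.27]
[ 0.1   0.07 -0.49]
[-0.72  0.42 -1.46]
[-0.07 -0.51  0.56]
```

Run:
```python
from bench import manip
from h import *
s0=-.1556;R=R90(1);xo=.001
P=lambda s,z:M+bx*xo+by*s+np.array([0,0,z])
manip.move_ptp(P(s0-.012,.13),R)
manip.move_l(P(s0-.012,.103),max_speed=.08)
manip.dwell(.1)
b=np.mean([(manip.dwell(.01),manip.current_force())[1] for i in range(12)],0);np.save("base.npy",b);print("base",b)
z=.103
for i in range(24):
    z-=.0006;manip.move_l(P(s0-.012,z));manip.dwell(.02)
    f=np.mean([(manip.dwell(.01),manip.current_force())[1] for i in range(4)],0)-b
    print(round(z,4),np.round(manip.current_ee_pos()[2],4),np.round([f@bx,f@by,f[2]],2))
    if f[2]>3.5: break
print(manip.current_time(),manip.current_qpos())
```

```text
base [ 0.09388293 -0.25100694  0.05253672]
0.1024 0.1025 [ 0.24  0.05 -0.07]
0.1018 0.1018 [-0.42  0.48 -0.09]
0.1012 0.1012 [ 0.17  0.21 -0.1 ]
0.1006 0.1006 [ 0.19 -0.15 -0.4 ]
0.1 0.1 [-0.71  0.55 -0.2 ]
0.0994 0.0994 [-0.01  0.57 -0.13]
0.0988 0.0988 [ 0.02 -0.02  0.26]
0.0982 0.0982 [-0.56  0.5   0.39]
0.0976 0.0976 [ 0.35  0.46 -0.27]
0.097 0.097 [0.03 0.54 0.09]
0.0964 0.0964 [-0.35  0.25  0.51]
0.0958 0.0958 [-0.74  0.13 -0.07]
0.0952 0.0952 [-0.26  0.01 -0.2 ]
0.0946 0.0946 [0.51 0.41 0.49]
0.094 0.094 [0.37 0.4  0.26]
0.0934 0.0934 [-0.18 -0.03 -0.03]
0.0928 0.0928 [0.27 0.33 0.12]
0.0922 0.0922 [0.44 0.64 0.13]
0.0916 0.0916 [0.45 0.43 0.14]
0.091 0.091 [-0.05  0.19 -0.13]
0.0904 0.0904 [ 0.04  0.28 -0.08]
0.0898 0.0898 [-0.31  0.27 -0.  ]
0.0892 0.0892 [-0.13 -0.06 -0.19]
0.0886 0.0886 [0.09 0.43 0.26]
14.2833 [-2.38913989e-01  4.69596508e-01  1.80967831e+00 -2.22177390e-05
  8.62377775e-01 -3.90771234e-01]
```

No contact though contact was expected near z = 98 mm, so I'll stop and look.

Run:
```python
from bench import manip
from h import *
for c in("wrist","side"):
    k=manip.get_calibration(c);im,d=manip.grab_frame(c)
    if c=="side":im=im[100:300,190:360];im=cv2.resize(im,None,fx=3,fy=3,interpolation=cv2.INTER_CUBIC)
    cv2.imwrite(f"pics/f_{c}.png",cv2.convertScaleAbs(im[:,:,::-1],alpha=1.5))
    np.save(f"pics/f_{c}.npy",d);np.savez(f"pics/fk_{c}.npz",**k)
    print(fitpipe(k,d,-.156,zmin=.06))
print(manip.current_ee_pos(),manip.current_force())
```

```text
(array([-0.15547739,  0.05846987, -0.00278982]), np.int64(19158), np.float64(0.000532161196439415))
(array([-0.15564771,  0.05894671,  0.00035722]), np.int64(1307), np.float64(0.001829038570847431))
[ 0.52255229 -0.07942373  0.0886134 ] [ 0.54656141 -0.54825097  0.56200459]
```

View pics/f_wrist.png

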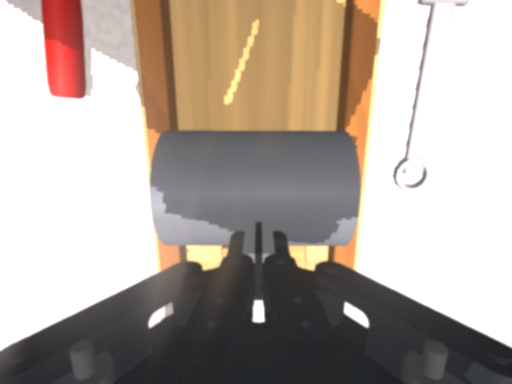

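View pics/f_side.png

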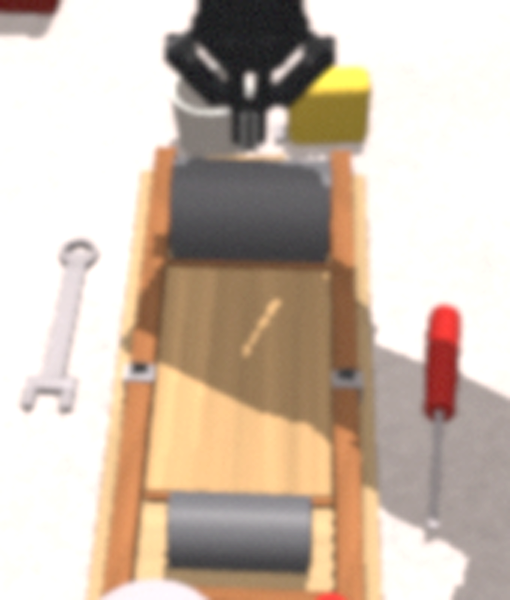

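Run:
```python
from h import *
k=dict(np.load("pics/fk_wrist.npz"));d=np.load("pics/f_wrist.npy")
T=np.array([0.52255229,-0.07942373,0.0886134])
P,u,v=cloud(k,d);Q=P-T
for col in(247,253,258,263,269):
  print("col",col)
  for r in range(216,262,3):
    m=(u==col)&(v==r)
    if m.any(): q=Q[m][0];print(r,np.round([q@bx*1e3,q@by*1e3,q[2]*1e3],1),end=' ')
  print()
print("cam",(-k["R"].T@k["t"]-T)@bx,(-k["R"].T@k["t"]-T)@by,(-k["R"].T@k["t"]-T)[2])
im=cv2.imread("pics/f_wrist.png");cv2.imwrite("pics/g.png",cv2.convertScaleAbs(cv2.resize(im[195:285,210:310],None,fx=6,fy=6,interpolation=cv2.INTER_CUBIC),alpha=2))
```

```text
col 247
216 [-5.4  6.3  9. ] 219 [-5.4  4.6  9.4] 222 [-4.6 10.6 28.7] 225 [-4.5 10.4 32.1] 228 [-4.3 10.6 36.3] 231 [-4.2 10.4 39.2] 234 [-4.  11.2 44.4] 237 [-3.9 10.7 46.6] 240 [-3.8 10.8 49.8] 243 [-3.7 10.7 52.6] 246 [-3.6 10.8 55.6] 249 [-3.5 10.7 57.9] 252 [-3.4 10.7 60.6] 255 [-3.3 11.3 64.2] 258 [-3.2 11.6 67. ] 261 [-3.1 11.7 69.4] 
col 253
216 [-1.9  6.3  9.2] 219 [-1.9  4.7  9.8] 222 [-1.6 10.5 28.4] 225 [-1.5  9.9 31. ] 228 [-1.4 11.2 37.6] 231 [-1.4 10.7 39.9] 234 [-1.3 10.9 43.9] 237 [-1.2 10.4 46. ] 240 [-1.2 10.9 49.9] 243 [-1.1 10.5 52.2] 246 [-1.1 10.7 55.3] 252 [-1.  10.7 60.6] 255 [-1.   9.9 61.7] 258 [-1.   8.6 61.7] 261 [-0.8 12.  70. ] 
col 258
216 [1.  6.2 8.7] 219 [1.  4.3 8.7] 222 [ 1.  11.  29.6] 225 [ 1.  10.6 32.6] 228 [ 1.  10.3 35.6] 231 [ 1.  10.3 39. ] 234 [ 1.  11.1 44.2] 237 [ 1.  10.5 46.2] 240 [ 1.  10.4 49. ] 243 [ 1.  11.  53.1] 246 [ 1.  10.2 54.3] 249 [ 1.  11.  58.6] 252 [ 1.  10.5 60.3] 255 [ 1.  10.1 61.9] 258 [ 1.   8.9 62.2] 261 [ 1.   7.7 62.5] 
col 263
216 [3.9 6.1 8.5] 219 [3.9 4.4 8.9] 222 [ 3.6 10.5 28.2] 225 [ 3.5 10.6 32.5] 228 [ 3.4 10.9 36.9] 231 [ 3.4 10.7 39.9] 234 [ 3.3 10.7 43.4] 237 [ 3.3 11.1 47.3] 240 [ 3.2 11.1 50.5] 243 [ 3.2 11.2 53.6] 246 [ 3.2 10.7 55.4] 249 [ 3.1 10.7 57.9] 252 [ 3.1 10.6 60.5] 255 [ 3.1  9.6 61.1] 258 [ 3.1  9.1 62.6] 261 [ 3.1  7.5 62.1] 
col 269
216 [7.4 6.3 9. ] 219 [7.4 4.5 9.3] 222 [ 6.6 10.7 28.7] 225 [ 6.5 10.4 32.1] 228 [ 6.4 10.4 35.8] 231 [ 6.3 10.5 39.5] 234 [ 6.1 10.6 43.2] 237 [ 6.  11.1 47.5] 240 [ 5.9 10.8 49.9] 243 [ 5.8 10.7 52.6] 246 [ 5.7 10.9 55.7] 249 [ 5.6 11.  58.7] 252 [ 5.5 10.9 60.9] 255 [ 5.4 11.3 64.2] 258 [ 5.3 11.7 67.2] 261 [ 5.2 11.3 68.7] 
cam 0.0011664410984379518 0.06766398915702046 0.16713110662350328
```

View pics/g.png

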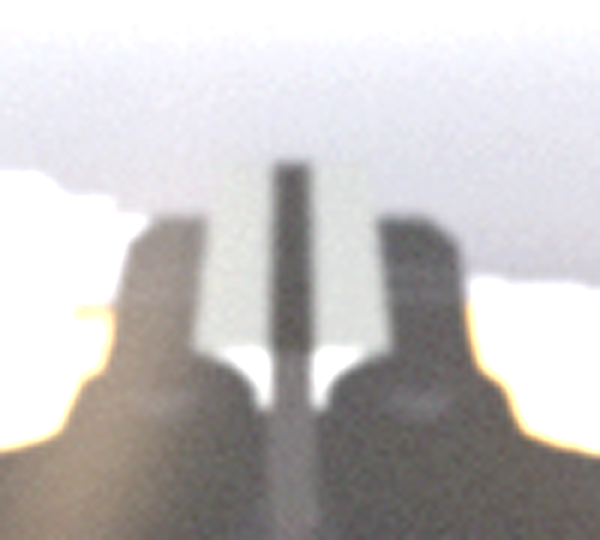

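The wrist depth shows the fingers really end about 27 mm above the reported TCP: their front face is at +10.7 mm and its lower end at z+27. The pipe fit (axis at z = 58.5 mm, s = -155.5 mm) agrees across all the cameras. So contact should come near TCP z = 0.071, and I'll carry on down in small steps.

```bash
cat > c.py <<'E'
from bench import manip
from h import *
s0=-.1556;R=R90(1);xo=.001
P=lambda s,z:M+bx*xo+by*s+np.array([0,0,z])
base=np.load("base.npy")
def force(n=4,settle=.0):
    if settle: manip.dwell(settle)
    f=np.mean([(manip.dwell(.01),manip.current_force())[1] for i in range(n)],0)-base
    return np.array([f@bx,f@by,f[2]])
def approach(s,z,dz=.0005,fmin=2.0,zmin=.05):
    while z>zmin:
        z-=dz;manip.move_l(P(s,z));f=force(3)
        if f[2]>fmin:
            break
    return z,f
E
python3 - <<'E'
from c import *
manip.move_l(P(s0-.012,.0745),max_speed=.04)
manip.dwell(.05);print(force(6))
z=.0745
while z>.064:
    z-=.0004;manip.move_l(P(s0-.012,z));f=force(3);print(round(z,4),np.round(f,2),np.round(manip.current_ee_pos()[2],5))
    if f[2]>3:break
print(manip.current_time())
E
```

```text
[ 0.04959947  0.17403711 -0.16769814]
0.0741 [0.19 0.51 0.83] 0.07409
0.0737 [0.46 0.53 0.27] 0.07376
0.0733 [-1.36 -0.16  4.42] 0.07355
15.8083
```

```bash
cat >> c.py <<'E'
Rp=.040;HW=.011
def axis_path(a,h=.0014):
    """axis (y,z) relative to groove centre on floor, after roll arc a; h sheet height above the floor"""
    b0=np.arccos((Rp-.004)/Rp);e=Rp*np.sin(b0);f=.0185-e
    if a<f: return a,Rp
    a-=f
    if a<Rp*b0:
        b=b0-a/Rp;return .0185-Rp*np.sin(b),.004+Rp*np.cos(b)
    a-=Rp*b0
    if a<.006: return .0185+a,.004+Rp
    a-=.006
    b1=np.arccos((Rp-.004+h)/Rp)
    if a<Rp*b1: return .0245+Rp*np.sin(a/Rp),.004+Rp*np.cos(a/Rp)
    a-=Rp*b1
    return .0245+Rp*np.sin(b1)+a,h+Rp
def finger(ax,r):
    """finger centre y, contact-tip z for axis ax and roll-relative r"""
    if abs(r)<=HW: return ax[0]+r,ax[1]+Rp
    sg=np.sign(r);psi=(abs(r)-HW)/Rp
    return ax[0]+sg*(HW+Rp*np.sin(psi)),ax[1]+Rp*np.cos(psi)
KS=.05e-3
E
python3 - <<'E'
from c import *
import json
for a in np.arange(0,.05,.004): print(round(a,3),np.round(np.array(axis_path(a,.0004))*1e3,1),np.round(np.array(finger(axis_path(a,.0004),a-.017))*1e3,1))
r0=-.017
y0,z0=finger((0,Rp),r0)
zc=.0735+.0002*0-(.080)   # tcp z minus model z (flat contact)
p=manip.current_ee_pos()
manip.move_l(P(s0-.012,.077));manip.move_l(P(s0+y0,z0+zc+.0010))
base=np.mean([(manip.dwell(.01),manip.current_force())[1] for i in range(8)],0);np.save("base.npy",base)
import c;c.base=base
z,f=approach(s0+y0,z0+zc+.0010,.0004,3.)
print(z,f,z-z0-zc,manip.current_time())
json.dump(dict(zc=z-z0,a=0,r0=r0),open("st.json","w"))
E
```

```text
0.0 [ 0. 40.] [-17.   79.6]
0.004 [ 3.8 41.2] [-9.2 81.1]
0.008 [ 7.5 42.5] [-1.5 82.5]
0.012 [11.4 43.4] [ 6.4 83.4]
0.016 [15.4 43.9] [14.4 83.9]
0.02 [19.4 44. ] [22.4 84. ]
0.024 [23.4 44. ] [30.4 84. ]
0.028 [27.4 43.9] [38.4 83.9]
0.032 [31.4 43.4] [46.4 83.2]
0.036 [35.3 42.5] [54.2 81.7]
0.04 [39.1 41.3] [61.9 79.5]
0.044 [42.9 40.4] [69.5 77.2]
0.048 [46.9 40.4] [77.1 75.5]
0.0720508431174417 [-1.86057721 -1.42964327  7.21472278] -0.000999999999999987 17.75
```

```bash
cat >> c.py <<'E'
import json
def roll(st,a_end,da,path,ft=6.,gain=.7,log=True,stop=None):
    """st: zc,a,r0,g (s of path origin)."""
    while st["a"]<a_end-1e-9:
        st["a"]+=da(st["a"]) if callable(da) else da
        y,z=finger(path(st["a"]),st["r0"]+st["a"])
        manip.move_l(P(st["g"]+y,z+st["zc"]));f=force(2)
        n=0
        if log: print(round(st["a"]*1e3,1),round(y*1e3,1),round((z+st["zc"])*1e3,2),np.round(f[1:],1),end=" | ")
        st["zc"]+=gain*KS*np.clip(f[2]-ft,-8,10)
        while (f[2]<1.5 or f[2]>12) and n<4:
            manip.move_l(P(st["g"]+y,z+st["zc"]));f=force(2);n+=1
            if log: print("  c",round((z+st["zc"])*1e3,2),np.round(f[1:],1),end=" | ")
            st["zc"]+=gain*KS*np.clip(f[2]-ft,-8,10)
        if np.linalg.norm(f)>17: print("HIGH");break
        if n==4: print("LOST?");break
        if stop and stop(st,f): print("stop");break
    json.dump(st,open("st.json","w"))
    return st
E
python3 - <<'E'
from c import *
st=json.load(open("st.json"));st["g"]=s0
roll(st,.006,.0005,lambda a:axis_path(a,.0004))
print(st,manip.current_time())
E
```

```text
0.5 -16.0 72.12 [-0.8  7.7] | 1.0 -15.0 72.25 [-1.5  7.3] | 1.5 -14.0 72.54 [-1.8  5.9] | 2.0 -13.1 72.8 [-2.8  5.6] | 2.5 -12.1 73.04 [-3.3  5.7] | 3.0 -11.2 73.27 [-2.9  6.1] | 3.5 -10.2 73.5 [-3.1  6.6] | 4.0 -9.2 73.74 [-2.8  7.2] | 4.5 -8.3 73.98 [-2.4  7.3] | 5.0 -7.3 74.22 [-2.4  8.5] | 5.5 -6.3 74.48 [-3.3  7.9] | 6.0 -5.4 74.72 [-1.9  8. ] | {'zc': np.float64(-0.007085918290003092), 'a': 0.006000000000000002, 'r0': -0.017, 'g': -0.1556} 20.95
```

Run:
```python
from c import *
st=json.load(open("st.json"))
roll(st,.026,.001,lambda a:axis_path(a,.0004))
print(st,manip.current_time())
```

```text
7.0 -3.4 75.1 [-3.   8.3] | 8.0 -1.5 75.46 [-2.   9.2] | 9.0 0.5 75.84 [-2.3  8.7] | 10.0 2.5 76.17 [-1.9  9.1] | 11.0 4.4 76.49 [-1.3  7.5] | 12.0 6.4 76.73 [-1.8  7.9] | 13.0 8.4 76.96 [-0.9  7.3] | 14.0 10.4 77.15 [-0.2  6.6] | 15.0 12.4 77.28 [-0.7  7.6] | 16.0 14.4 77.43 [-1.1  7. ] | 17.0 16.4 77.53 [0.2 6.6] | 18.0 18.4 77.59 [-0.8  7.1] | 19.0 20.4 77.64 [0.3 6.2] | 20.0 22.4 77.65 [0.5 6.4] | 21.0 24.4 77.66 [0.2 6.6] | 22.0 26.4 77.68 [-0.7  6. ] | 23.0 28.4 77.68 [0.1 6.3] | 24.0 30.4 77.69 [-0.1  5.9] | 25.0 32.4 77.69 [0.7 5.9] | 26.0 34.4 77.68 [0.1 5.2] | {'zc': np.float64(-0.006344394745761803), 'a': 0.026000000000000016, 'r0': -0.017, 'g': -0.1556} 26.2833
```

Run:
```python
from c import *
st=json.load(open("st.json"))
roll(st,.043,lambda a:.001 if a<.031 else .0006,lambda a:axis_path(a,.0002),stop=lambda s,f:s["a"]>.033 and f[2]>9.5)
print(st,manip.current_time())
```

```text
27.0 36.4 77.61 [-0.1  5. ] | 28.0 38.4 77.52 [0.4 5.4] | 29.0 40.4 77.4 [0.2 4.6] | 30.0 42.4 77.2 [1.2 3.7] | 31.0 44.4 76.92 [0.7 3.4] | 31.6 45.6 76.69 [1.  4.4] | 32.2 46.7 76.48 [1.4 3.8] | 32.8 47.9 76.22 [0.8 4.5] | 33.4 49.1 75.98 [1.7 4.2] | 34.0 50.3 75.7 [1.7 4.6] | 34.6 51.5 75.42 [1.6 4.4] | 35.2 52.6 75.11 [1.6 3.9] | 35.8 53.8 74.77 [1.9 4.8] | 36.4 55.0 74.45 [1.3 4.1] | 37.0 56.1 74.08 [1.8 4.3] | 37.6 57.3 73.7 [2.4 5.1] | 38.2 58.5 73.34 [1.9 4.7] | 38.8 59.6 72.94 [2.1 3.4] | 39.4 60.7 72.48 [2.8 4.3] | 40.0 61.9 72.03 [1.9 3.9] | 40.6 63.0 71.55 [2.1 4.8] | 41.2 64.1 71.09 [1.3 6.1] | 41.8 65.2 70.65 [2.3 8.2] | 42.4 66.4 70.28 [2.5 9.6] | stop
{'zc': np.float64(-0.00735152659823893), 'a': 0.04240000000000008, 'r0': -0.017, 'g': -0.1556} 32.6833
```

Run:
```python
from c import *
k=manip.get_calibration("wrist");im,d=manip.grab_frame("wrist");cv2.imwrite("pics/i.png",im[:,:,::-1])
for s in(-.12,):
    print(fitpipe(k,d,s,zmin=.065),fitpipe(k,d,-.114,zmin=.075,rng=.035))
im,d=manip.grab_frame("side");k=manip.get_calibration("side");print(fitpipe(k,d,-.115,zmin=.065))
print(force(6),manip.current_ee_pos(),manip.current_time())
```

```text
(array([-0.11499782,  0.05990336, -0.00210076]), np.int64(11240), np.float64(0.004772750730850466)) (array([-0.11496543,  0.05976023, -0.00228793]), np.int64(8833), np.float64(0.003690645121732222))
(array([-0.11527065,  0.06029533, -0.00196277]), np.int64(1169), np.float64(0.004539130160239877))
[0.02446297 1.67691835 9.70103675] [ 0.51081336 -0.00200699  0.07063871] 32.8333
```

View pics/i.png

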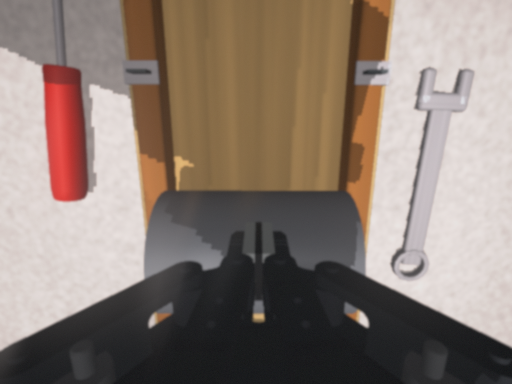

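The pipe is on the sheet: axis at s = -115 mm and z about 59.5 mm, so the sheet is about +1.4 mm. Now I'll lift off gently, check that it stays put, and start the next stroke.

```bash
cat >> c.py <<'E'
HW=.008
def seepipe(s):
    k=manip.get_calibration("wrist");_,d=manip.grab_frame("wrist")
    Pc,u,v=cloud(k,d);Q=Pc-M;X=Q@bx;Y=Q@by;Z=Pc[:,2]
    m=(abs(X)<.055)&(abs(X)>.028)&(abs(Y-s)<.04)&(Z>.075)&(Z<.105)
    X,Y,Z=X[m],Y[m],Z[m]
    if m.sum()<300: return None
    f=lambda p:np.hypot(Y-p[0]-p[2]*X,Z-p[1])-.04
    r=least_squares(f,[s,.0598,0],loss="soft_l1",f_scale=.001)
    return r.x[0],r.x[1],r.x[2],m.sum(),np.sqrt(np.mean(f(r.x)**2))
def lift():
    p=manip.current_ee_pos()
    manip.move_l(p+[0,0,.0008]);manip.move_l(p+[0,0,.008])
def stroke(s_axis,r0,length,da=.003,ztop=.0751,ft=6.):
    import c
    path=lambda a:(a,.0414)
    y,z=finger((0,.0414),r0);zc=ztop-.0814
    p=manip.current_ee_pos();zz=z+zc+.0009
    manip.move_l(P(s_axis+y,max(p[2],zz+.006)),max_speed=.12)
    manip.move_l(P(s_axis+y,zz),max_speed=.05)
    zz,f=approach(s_axis+y,zz,.0004,3.)
    print("contact",round(zz,4),np.round(f,1),"dz",round((zz-z-zc)*1e3,2))
    st=dict(zc=float(zz-z),a=0.,r0=r0,g=s_axis)
    n=round(length/da);roll(st,length,length/n,path,ft=ft)
    return st
E
python3 - <<'E'
from c import *
lift()
a=seepipe(-.115);b=seepipe(-.115);print(a,b,manip.current_time())
if abs(a[0]-b[0])<.0007 and abs(a[0]+.115)<.003:
    stroke(a[0],-.016,.0378)
    print(manip.current_time())
    print(seepipe(a[0]+.0378))
E
```

```text
(np.float64(-0.11518005912097322), np.float64(0.05962543349673588), np.float64(-0.0025644546450537087), np.int64(5882), np.float64(0.0005914126275454633)) (np.float64(-0.11517033067720991), np.float64(0.05961288173130348), np.float64(-0.0032837935433405836), np.int64(5885), np.float64(0.0005972771165867212)) 33.4333
contact 0.0736 [-1.7 -1.2  5.7] dz -0.7
2.9 -10.2 74.08 [-0.9  6. ] | 5.8 -4.4 74.34 [-0.9  6.8] | 8.7 1.4 74.43 [-0.9  9. ] | 11.6 7.3 74.53 [0.1 8.2] | 14.5 13.1 74.61 [-0.  7.] | 17.4 18.9 74.65 [-0.2  7.2] | 20.4 24.7 74.69 [-0.1  5.7] | 23.3 30.5 74.68 [-0.5  5.7] | 26.2 36.3 74.61 [-0.2  5.1] | 29.1 42.1 74.32 [0.2 5.4] | 32.0 47.9 73.82 [0.5 5.2] | 34.9 53.7 73.11 [1.  5.8] | 37.8 59.3 72.22 [1.  6.2] | 38.7667
(np.float64(-0.07662987003999389), np.float64(0.05959605283937267), np.float64(-0.0033258052187749693), np.int64(6608), np.float64(0.0005910451372368911))
```

Run:
```python
from c import *
lift()
a=seepipe(-.0765);print(a)
stroke(a[0],-.016,.037,ztop=.0748)
lift()
s=a[0]+.0375
for i in range(3): print(np.round(seepipe(s),5))
k=manip.get_calibration("wrist");im,d=manip.grab_frame("wrist");cv2.imwrite("pics/j.png",im[:,:,::-1]);np.save("pics/j.npy",d);np.savez("pics/jk.npz",**k)
print(manip.current_time())
cv2.imwrite("pics/j2.png",cv2.convertScaleAbs(cv2.resize(im[20:200,110:400,::-1],None,fx=2.7,fy=2.7,interpolation=cv2.INTER_CUBIC),alpha=1.3))
```

```text
(np.float64(-0.07667073766710113), np.float64(0.05959054282689826), np.float64(-0.002696987626219866), np.int64(6645), np.float64(0.0005985775071199091))
contact 0.0737 [-1.7 -0.8  5.7] dz -0.3
3.1 -9.8 74.2 [-0.4  5.1] | 6.2 -3.7 74.43 [-0.1  7.4] | 9.2 2.5 74.52 [-0.   8.6] | 12.3 8.7 74.61 [-0.2  8. ] | 15.4 14.8 74.68 [0.1 6.3] | 18.5 21.0 74.69 [-0.3  5.9] | 21.6 27.2 74.69 [-0.5  6.7] | 24.7 33.3 74.71 [-0.5  5.4] | 27.8 39.5 74.51 [0.2 5.4] | 30.8 45.6 74.08 [-0.1  4.9] | 33.9 51.7 73.41 [0.4 6.4] | 37.0 57.8 72.55 [0.8 5.7] | [-3.927e-02  5.960e-02 -2.470e-03  6.696e+03  5.900e-04]
[-3.925e-02  5.960e-02 -2.690e-03  6.696e+03  5.900e-04]
[-3.921e-02  5.961e-02 -3.150e-03  6.706e+03  6.000e-04]
44.8167
```

View pics/j2.png

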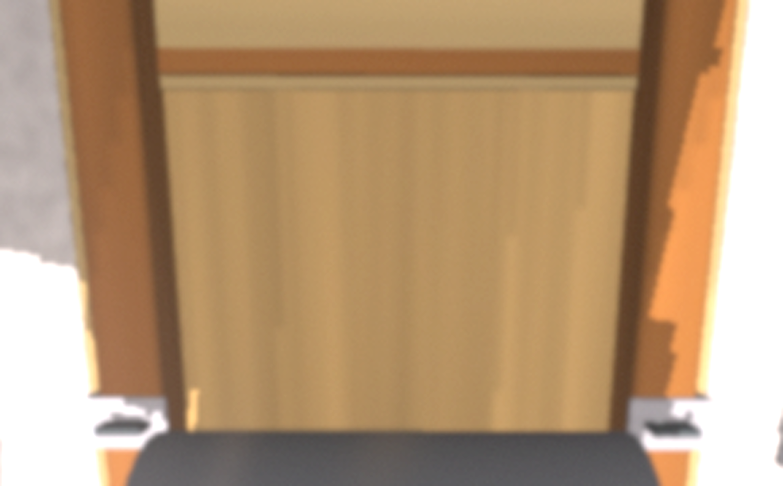

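Run:
```python
from h import *
k=dict(np.load("pics/jk.npz"));d=np.load("pics/j.npy");im=cv2.imread("pics/j.png")
for uv in((154.9,177.5),(357.7,178.0)):
  for z in(.040,.045,.05):
    a=ray(k,*uv,z)-M;print(uv,z,np.round([a@bx,a@by],4))
P,u,v=cloud(k,d);Q=P-M;X=Q@bx;Y=Q@by
for sx in(1,-1):
  for zl in(.042,.0445,.047):
    m=(abs(X-sx*.073)<.014)&(abs(Y)<.015)&(P[:,2]>zl)&(P[:,2]<.06);print("fin pts",zl,m.sum(),X[m].mean(),np.median(Y[m]),Y[m].min(),Y[m].max(),P[m,2].mean())
```

```text
(154.9, 177.5) 0.04 [-0.0739 -0.0015]
(154.9, 177.5) 0.045 [-0.072  -0.0003]
(154.9, 177.5) 0.05 [-0.0702  0.0009]
(357.7, 178.0) 0.04 [ 0.0756 -0.0019]
(357.7, 178.0) 0.045 [ 0.0738 -0.0007]
(357.7, 178.0) 0.05 [0.0721 0.0005]
fin pts 0.042 107 0.07294849061169702 -0.0002934557655582921 -0.0021322242357913533 0.006057668839359894 0.04804720847597999
fin pts 0.0445 84 0.07329725629801008 -0.0003686352806475518 -0.0021322242357913533 0.0004976349424668013 0.04939235779742451
fin pts 0.047 71 0.07323797415776136 -0.0005895884688061074 -0.0021322242357913533 0.0004976349424668013 0.050039996110769654
fin pts 0.042 118 -0.07080152723329405 -3.199245591915424e-05 -0.005131112034264522 0.006243042360949055 0.04780993118635396
fin pts 0.0445 95 -0.07083067338726881 -0.00010591729504682757 -0.001974618065817823 0.0006612438972067873 0.049094291891550665
fin pts 0.047 74 -0.07102591334636693 -0.0004584182274821936 -0.001974618065817823 0.0006612438972067873 0.050066467989914785
```

Run:
```python
from c import *
T=-.0008
st=stroke(-.0392,-.017,.0363,ztop=.0748)
a=seepipe(-.0025);print(np.round(a,5))
rem=T-a[0]
if .0004<rem<.006:
    n=2 if rem>.0015 else 1
    roll(st,st["a"]+rem,rem/n,lambda a:(a,.0414))
    print(np.round(seepipe(T),5))
lift()
for i in range(3): print(np.round(seepipe(T),5));manip.dwell(.1)
print(manip.current_time(),manip.current_ee_pos())
```

```text
contact 0.0735 [-1.9  0.1  5. ] dz -0.3
3.0 -10.9 74.05 [-0.5  5.5] | 6.0 -4.9 74.37 [-0.9  6.7] | 9.1 1.1 74.51 [0.2 8.2] | 12.1 7.2 74.58 [0.1 8.3] | 15.1 13.2 74.66 [-0.4  7. ] | 18.1 19.3 74.7 [-1.   6.4] | 21.2 25.3 74.71 [0.  6.6] | 24.2 31.4 74.73 [0.4 6.3] | 27.2 37.4 74.68 [-0.7  5.8] | 30.2 43.5 74.39 [0.5 5.9] | 33.3 49.5 73.88 [0.2 5.5] | 36.3 55.5 73.13 [0.7 5.3] | [-2.540e-03  5.959e-02 -3.120e-03  6.955e+03  6.000e-04]
37.2 57.1 72.85 [1.4 6.5] | 38.0 58.8 72.6 [1.2 6.6] | [-7.700e-04  5.959e-02 -3.360e-03  6.728e+03  5.900e-04]
[-9.500e-04  5.965e-02 -2.750e-03  6.708e+03  5.900e-04]
[-9.200e-04  5.962e-02 -2.340e-03  6.706e+03  5.900e-04]
[-9.300e-04  5.963e-02 -3.440e-03  6.693e+03  6.000e-04]
51.1583 [0.49441803 0.1056915  0.08084647]
```

Run:
```python
from c import *
p=manip.current_ee_pos();manip.move_l(p+[0,0,.06],max_speed=.08)
manip.move_l(P(-.068,.22),max_speed=.12)
manip.dwell(.2)
print(np.round(seepipe(-.0009),5))
k=manip.get_calibration("wrist");im,d=manip.grab_frame("wrist");cv2.imwrite("pics/l.png",im[:,:,::-1])
cv2.imwrite("pics/l2.png",cv2.convertScaleAbs(cv2.resize(im[60:230,130:390,::-1],None,fx=3,fy=3,interpolation=cv2.INTER_CUBIC),alpha=1.3))
Pc,u,v=cloud(k,d);Q=Pc-M;X=Q@bx;Y=Q@by
for sx in(1,-1):
    m=(abs(X-sx*.073)<.014)&(abs(Y)<.015)&(Pc[:,2]>.0455)&(Pc[:,2]<.056);print("fin",m.sum(),X[m].mean(),Y[m].mean(),np.percentile(Y[m],[3,97]),Pc[m,2].mean())
for c_ in("top","side"):
    kk=manip.get_calibration(c_);i2,d2=manip.grab_frame(c_);print(c_,fitpipe(kk,d2,0.,zmin=.07))
    cv2.imwrite(f"pics/l_{c_}.png",i2[:,:,::-1])
print(manip.current_time())
```

```text
[-9.700e-04  5.963e-02 -1.840e-03  4.084e+03  6.000e-04]
fin 17 0.07560170509852467 -0.0012001092320572796 [-0.00171313 -0.00062774] 0.05068133154044705
fin 12 -0.07373823861900149 -0.001232697296017387 [-0.00177493 -0.00069301] 0.05081587598123932
top (array([ 0.00171287,  0.05801422, -0.0419685 ]), np.int64(190), np.float64(0.001983745575477811))
side (array([-0.00117049,  0.05999981, -0.0004883 ]), np.int64(1520), np.float64(0.001530452901702602))
53.5917
```

View pics/l2.png

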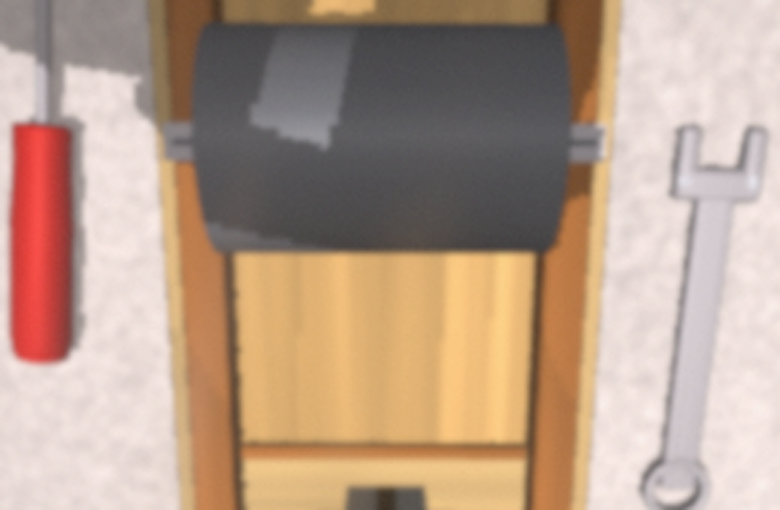

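View pics/l_side.png

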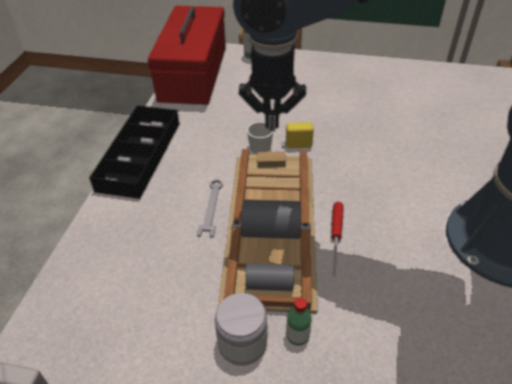

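The view from above shows fins at s = -1.2 mm on both sides and the pipe's axis at s = -1.0 mm. In the 3x crop the fins sit at rows 142 and 143, level with the pipe's ends. The side picture shows the bystanders where they were, the pipe is still and the gripper is clear, so I'm handing it in.

Run:
```python
from c import *
print(np.round(seepipe(-.0009),5)[0],manip.current_time()); manip.sign_off()
```

```text
-0.00093 53.6417
the job is handed in; nothing more can be done
```

The pipe is out of the groove, over the bead and lying still on the mark. I handed the job in at 53.6 s of the 72 s, with the gripper well clear.

- **How it moved:** I used the shut fingertips on the pipe's top, in four strokes. The first took it over the bead and down onto the packing sheet. The pipe stayed under the fingers throughout each stroke. It was lying still after the lift-offs and shifted by about 0.2 mm or less.
- **Force:** every vertical reading was below 10 N, and the sideways readings stayed under about 3.5 N.
- **Final position:** the wrist camera put the axis about 0.3 mm short of the line between the fins, square to within about 0.2°. It repeated within 0.05 mm between looks, and the side camera agreed on the position.
- **Checks that disagreed:**
  - **Top camera:** its last fit, from only 190 points, was about 3 mm off and 2.4° skewed. I discounted it.
  - **Fin position:** it varied by about 1 mm between wrist views. I used the last view, from nearly straight above.
  - **Fingertip height:** the shut fingertips sit about 25 mm above where the reported TCP says. The first approach therefore found no contact, and I corrected for it from depth and touch.
- **Other items:** in the last side picture everything else looked unmoved; I did not measure each item.

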